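# Sweep the loose caps into the wash tray

## Task

Sweep the three loose blue screw caps across the bench, through the open front of the steel tray, until each lies flat and wholly inside it. Slide them flat along the bench with the fingers, never lifting or tipping them, and leave the closed jars and everything else standing where it is.

Things in the scene. Friction and masses are not known exactly. Their poses are not given: they have to be found in the camera images.
- cap_1: loose ribbed blue screw cap without a jar, a plain disc 34 mm in diameter and 16 mm tall, about 15 g, lying flat on the bench; origin: centre of its underside, z up. Slides freely with ordinary friction.
- cap_2: loose ribbed blue screw cap without a jar, a plain disc 34 mm in diameter and 16 mm tall, about 15 g, lying flat on the bench; origin: centre of its underside, z up. Slides freely with ordinary friction.
- cap_3: loose ribbed blue screw cap without a jar, a plain disc 34 mm in diameter and 16 mm tall, about 15 g, lying flat on the bench; origin: centre of its underside, z up. Slides freely with ordinary friction.
- tray: steel tray fixed to the bench, 150 mm deep (its x), 230 mm wide (its y). Walls 35 mm high, 5 mm thick at the back (+x) and both sides; the front (-x, roughly facing the robot) is open, without lip: the floor is level with the bench. Origin: centre of its underside, at bench height; front edge at x = -75 mm, inside of back wall x = +70 mm, inside of side walls y = +-110 mm.
- jar_a: closed sample jar standing upright: white body 40 mm in diameter with the same 34 mm blue cap screwed on, 45 mm tall, about 80 g, loose; stands among the caps and is to be left alone; origin: centre of its underside.
- jar_b: closed sample jar standing upright: white body 40 mm in diameter with the same 34 mm blue cap screwed on, 45 mm tall, about 80 g, loose; stands among the caps and is to be left alone; origin: centre of its underside.
- beaker: clear plastic beaker, 70 mm in diameter, 85 mm tall, standing loose at the left; bystander; origin: centre of its underside.
- bottle: amber glass reagent bottle with white cap, 70 mm in diameter, 150 mm tall, standing loose to the left of the tray; bystander; origin: centre of its underside.
- tip_box: box of yellow pipette tips, 80 mm (its x) by 115 mm (its y), 69 mm tall, loose at the right; bystander; origin: centre of its underside.
- timer: flat white lab timer, 60 mm by 70 mm, 18 mm thick, lying loose to the right of the tray; bystander; origin: centre of its underside.
Not all that is in view belongs to the job. Leave any green or red look-alike of the cap_2 alone.

How it is judged:
At the end, for the whole second after the job is handed in: All three caps lie at rest, flat (within 0.2 rad, underside less than 6 mm above the bench), wholly inside the tray: centre at least 15 mm behind the open front edge and between the walls; jars, beaker, bottle, tip box and timer are within 15 mm of where they started (x of cap_1 in the frame of tray between -0.06 and 0.07 m and y of cap_1 in the frame of tray between -0.11 and 0.11 m and height (world z) of each of cap_1, cap_2, cap_3 below 0.006 m and angle between each of cap_1, cap_2, cap_3's own z axis and vertical below 0.2 rad and linear speed of each of cap_1, cap_2, cap_3 below 0.02 m/s and x of cap_2 in the frame of tray between -0.06 and 0.07 m and y of cap_2 in the frame of tray between -0.11 and 0.11 m and x of cap_3 in the frame of tray between -0.06 and 0.07 m and y of cap_3 in the frame of tray between -0.11 and 0.11 m and distance of each of jar_a, jar_b, beaker, bottle, tip_box, timer from where it was at the start of the episode below 0.015 m); the robot touches nothing.
It fails at once if a cap is lifted more than 10 mm off the bench (height (world z) of any of cap_1, cap_2, cap_3 above 0.01 m).
It fails at once if a cap is tipped up on edge or over (angle between any of cap_1, cap_2, cap_3's own z axis and vertical above 0.8 rad).
It fails at once if a jar, the beaker, the bottle, the tip box or the timer is moved by more than 15 mm (distance of any of jar_a, jar_b, beaker, bottle, tip_box, timer from where it was at the start of the episode above 0.015 m).
It also fails if it takes over 64 s, if anything falls off the work surface, if the arm or the gripper's body presses on something with over 40 N, if the wrist force passes 120 N, or if a joint passes its speed limit or range.

## Robot

A 6-joint arm with a two-finger parallel gripper is mounted at the origin on the work surface. World frame = base frame: x ahead of the robot, y to its left, z up, the work surface at z = 0. Lengths are in m, angles in rad, forces in N, time in s.
With the tool pointing down it reaches from about 0.3 to 0.775 m from the base axis. Payload 14.6 kg.
Tool frame: the origin (TCP) lies on the centre line of the jaws, within the pads' length; the fingertips stand 19 mm ahead of it and the grasp point (between the pads) is the TCP; y points along the fingers, x is the direction in which the jaws open and shut, and the axes are right-handed (so a half turn about y gives the same grasp; the last joint's range is limited). The gripper opens to 94 mm and grips with 3 to 60 N. Pads are 16 mm wide; open, the fingers measure 119 mm over their backs; the gripper's body (75 mm by 177 mm) begins 78 mm behind the grasp point.
Start: joints at [-1.251, 0.3, 1.521, -0, 1.321, -0.067], TCP at [0.207, -0.509, 0.224] pointing down, gripper open.
Joint ranges: [-3.03, 3.03], [-0.79, 2.21], [0.23, 2.52], [-1.04, 4.18], [0, 3.07], [-2.55, 2.55]. Speed limits (rad/s): [2.22, 2.22, 2.57, 3.14, 3.14, 3.14].

## Interface

Orientations are given as [roll, pitch, yaw] about the fixed x, y, z axes, in that order (R = Rz(yaw) Ry(pitch) Rx(roll)).
In Python, from station import ctrl, optics gives the robot as it stands.
- The arm moves only by the tool jog_arm, never from a script. Its argument "targets" is a list of rows, each a list of 3 entries, a list of its own where there are three numbers: the finger opening in cm, from 0 to 9.4, then the shift along the tool's x, y, z in cm, then the turn about the tool's y in rad. A call has 1 to 10 rows; each row is the pose to reach, as a shift and turn from the pose commanded when the call began, along the tool's axes at that moment; what a row does not reach only later rows make up. A row lasts 1/10 s, in which the tool goes at most 50 mm and 8.59 degrees, less where a joint would pass 70% of its speed; a pose out of reach is approached as far as the arm can. A call with a gripper value outside its range is refused whole. The fingers move at their own pace and stop on an object; "grip_force" is the grip in N (left out, the last holds). Time passes only in rows, so rows that repeat a pose let the fingers close. It gives the time, the measured TCP pose, the force and the opening at its end, in the units of the state.
- ctrl.get_obs(): the state, without advancing time (a new reading comes with each control period).
- optics.camera(name): name is "scene" or "top" or "wrist"; returns a dict with "img" (400x640x3 uint8, red, green, blue), "range_z" (400x640 float32, m along the optical axis (not along the pixel's ray), 0 where there is no reading), "camera_matrix" (3x3 intrinsics, pixels), "world_to_cam" (4x4, takes a point from world to camera coordinates); the wrist camera has in their place "mount" (4x4, takes a point from camera to tool coordinates, whose origin is the TCP and whose axes are the tool frame's). Camera axes: x right, y up, looking along -z (the intrinsics and any distortion apply to the point x, -y, -z); pixel columns grow to the right and rows downward; lengths in m; the calibration is good to about 2 mm. A picture is of the moment at which its call begins: read the wrist's pose just before it.
- ctrl.hand_in(): hands the job in, once; it reports no verdict.
The state is a dict: "time_s": time; "qpos": joint angles; "joint_vel": joint speeds; "tau": joint torques, N m; "ee_pos": TCP position; "eef_rot": TCP orientation; "force": force on the tool from outside, world axes, zero at the start; "moment": the same for the moment, N m; "grip_width": finger opening in m.
Only numpy, scipy, OpenCV 4.12 (cv2) and the standard library are available. Lean on these libraries where they do the work, as an engineer would, in place of code of your own. Each camera call takes 0.05 s, during which the arm holds its last target. There are 200 camera calls.

## Working session

There is one attempt and no reset: what is moved stays moved. The work goes in short steps, Python scripts to look and compute and a tool call to move; the robot and the scene stay as the last step left them, time stands still between calls to the robot, and variables do not carry over. Pictures are saved under pics/ and viewed, about 8 in all and at most 12, crops included, and the job is handed in when it is done.

Besides the shell and the picture viewer there is one more tool, called after "Request:" by a JSON object that holds its "fn" and its "kwargs". jog_arm: Moves the arm, as the interface text tells. Its arguments: {"type":"object","properties":{"targets":{"type":"array","items":{"type":"array"}},"grip_force":{"type":"number"}},"required":["targets"]}

```bash
ls; mkdir -p pics; cat > h.py <<'E'
import numpy as np, cv2
from station import ctrl, optics
def world(c,u,v,z=None):
    K=c["camera_matrix"]; T=np.linalg.inv(c["world_to_cam"])
    r=np.array([(u-K[0,2])/K[0,0],-(v-K[1,2])/K[1,1],-1.])
    if z is None: d=c["range_z"][int(round(v)),int(round(u))]
    else: d=(z-T[2,3])/(T[:3,:3]@r)[2]
    return T[:3,:3]@(r*d)+T[:3,3]
E
python3 - <<'E'
from h import *
import pickle
print(ctrl.get_obs())
for n in("top","scene"):
    c=optics.camera(n); pickle.dump(c,open(n+".pkl","wb"))
    cv2.imwrite(f"pics/{n}0.png",c["img"][:,:,::-1]); print(n,[k for k in c],c["camera_matrix"],c["world_to_cam"])
E
```

```text
pics
{'time_s': 0.0, 'qpos': array([-1.25063632e+00,  3.00457492e-01,  1.52160788e+00, -1.26256935e-05,
        1.32069495e+00, -6.66041419e-02]), 'joint_vel': array([ 0.00026454,  0.00054674,  0.0006845 , -0.00065332,  0.00161996,
       -0.00057645]), 'tau': array([-1.23394613e-03, -5.31811130e+01, -3.52735198e+01,  7.07580778e-02,
        2.44371418e-02, -1.32050814e-04]), 'ee_pos': array([ 0.20736963, -0.50913837,  0.22388245]), 'eef_rot': array([-1.57073081e+00,  1.16589816e-03, -1.18402901e+00]), 'force': array([ 0.10875339, -0.50882076, -0.14803823]), 'moment': array([-0.04532846, -0.00483174, -0.03099179]), 'grip_width': 0.09408383419430384}
top ['img', 'range_z', 'camera_matrix', 'world_to_cam'] [[375.70511083   0.         319.69683453]
 [  0.         375.70511083 198.89282432]
 [  0.           0.           1.        ]] [[-0.00389871 -0.99990442 -0.01326499  0.01447152]
 [ 0.99692869 -0.00492399  0.07815975 -0.566481  ]
 [-0.07821759 -0.01291953  0.99685259 -0.96952456]
 [ 0.          0.          0.          1.        ]]
scene ['img', 'range_z', 'camera_matrix', 'world_to_cam'] [[513.07573704   0.         321.19277438]
 [  0.         513.07573704 195.3364554 ]
 [  0.           0.           1.        ]] [[ 0.76013844  0.64967581 -0.01053003 -0.42600315]
 [-0.53332149  0.63309403  0.56103488  0.27111602]
 [ 0.37115729 -0.42084829  0.82772518 -1.3018636 ]
 [ 0.          0.          0.          1.        ]]
```

View pics/top0.png

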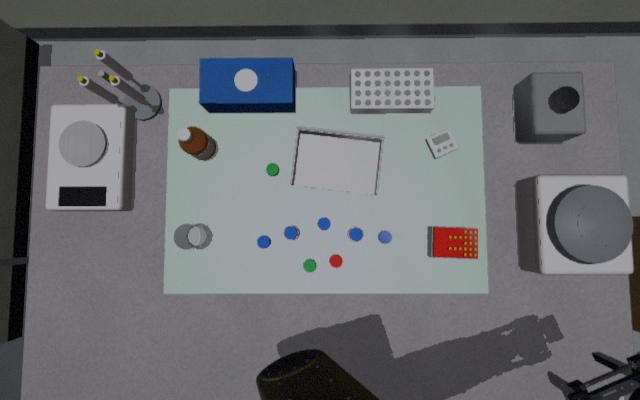

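View pics/scene0.png

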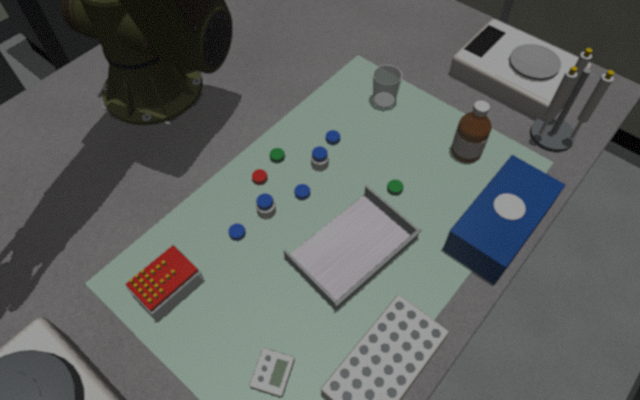

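The top view shows five blue discs in a row: (264,242), (291,233), (324,224), (356,234) and (385,237). In the scene view, the ones at (320,155) and (265,203) stand on white bodies, so they are jars, which match top (291,233) and (356,234). The loose caps are top (264,242), (324,224) and (385,237). The red disc (336,261) and green discs (310,266) and (272,170) are look-alikes. Next I measure positions and check one enlarged crop.

```bash
python3 - <<'E'
from h import *
import pickle
C={n:pickle.load(open(n+".pkl","rb")) for n in("top","scene")}
def blobs(n,lo,hi,amin):
    c=C[n]; h=cv2.cvtColor(c["img"],cv2.COLOR_RGB2HSV); m=cv2.inRange(h,lo,hi)
    k,l,s,ct=cv2.connectedComponentsWithStats(m)
    return [(ct[i],s[i,4]) for i in range(1,k) if amin<s[i,4]<700]
for nm,lo,hi in(("blue",(105,150,60),(125,255,255)),("green",(50,150,50),(80,255,255)),("red",(0,170,100),(5,255,255))):
  for n in C:
    for ct,a in blobs(n,lo,hi,60):
        r=C[n]["range_z"][int(ct[1])-2:int(ct[1])+3,int(ct[0])-2:int(ct[0])+3]
        c=C[n]; z=world(c,*ct)[2]
        print(nm,n,ct.round(1),a,"depth pt",world(c,*ct).round(4))
# triangulate loose caps & jars
def P(c):
    K=c["camera_matrix"]; return K@np.diag([1,-1,-1])@c["world_to_cam"][:3]
pt=np.array([(264,242),(291,233),(324,224),(356,234),(385,237)],float);ps=np.array([(333,137),(320,154),(302,191),(265,201),(237,231)],float)
X=cv2.triangulatePoints(P(C["top"]),P(C["scene"]),pt.T,ps.T); print("tri",(X[:3]/X[3]).T.round(3))
t=C["top"]
for nm,uv,z in(("FL in",(293,188),0),("FR",(377,194),0),("BL top",(300,130),.035),("BR top",(383,138),.035),("beaker",(198,237),.085),("tipbox FL",(433,258),.069),("tipbox BL",(433,227),.069)):
    print(nm,world(t,*uv,z).round(4),"depth",world(t,*uv).round(4))
cv2.imwrite("pics/crop1.png",cv2.resize(np.vstack([cv2.resize(t["img"][120:280,240:400],(480,480),interpolation=3),]),None,fx=1.2,fy=1.2)[:,:,::-1])
s=C["scene"]["img"][110:260,215:365]
cv2.imwrite("pics/crop1.png",np.hstack([cv2.resize(t["img"][120:280,240:400],(400,400),interpolation=2),cv2.resize(s,(400,400),interpolation=2)])[:,:,::-1])
E
```

```text
blue top [323.8 223.3] 111 depth pt [0.5022 0.0016 0.0125]
blue top [290.5 232.4] 123 depth pt [0.4789 0.0868 0.0441]
blue top [355.7 233.9] 122 depth pt [ 0.4746 -0.08    0.0469]
blue top [263.5 241.6] 118 depth pt [0.4548 0.1606 0.017 ]
blue scene [332.5 135.9] 102 depth pt [0.4587 0.1594 0.0175]
blue scene [319.2 152.6] 117 depth pt [0.4832 0.0843 0.0472]
blue scene [301.7 190.6] 133 depth pt [ 0.5075 -0.0018  0.0193]
blue scene [264.3 200.6] 149 depth pt [ 0.4783 -0.0825  0.0454]
blue scene [236.5 230.8] 152 depth pt [ 0.4706 -0.1605  0.0165]
green top [272.5 169.2] 110 depth pt [0.6474 0.1383 0.0158]
green top [309.5 265.2] 112 depth pt [0.3926 0.0394 0.0143]
green scene [276.5 153.8] 94 depth pt [0.396  0.0376 0.0176]
green scene [395.1 185.7] 93 depth pt [0.6527 0.1363 0.0201]
red top [335.6 260.5] 109 depth pt [ 0.4049 -0.029   0.0163]
red scene [259.  175.4] 115 depth pt [ 0.4085 -0.0312  0.0179]
tri [[ 0.455  0.163  0.008]
 [ 0.479  0.089  0.035]
 [ 0.502  0.003  0.008]
 [ 0.475 -0.08   0.038]
 [ 0.467 -0.159  0.009]]
FL in [0.5982 0.0844 0.    ] depth [ 0.5983  0.0845 -0.0009]
FR [ 0.5808 -0.1423  0.    ] depth [ 5.807e-01 -1.423e-01  4.000e-04]
BL top [0.7486 0.0632 0.035 ] depth [0.7513 0.0639 0.0249]
BR top [ 0.7256 -0.1555  0.035 ] depth [ 0.7248 -0.155   0.0381]
beaker [0.4689 0.3113 0.085 ] depth [0.4672 0.3386 0.004 ]
tipbox FL [ 0.4148 -0.2685  0.069 ] depth [ 0.4094 -0.2879  0.0005]
tipbox BL [ 0.4913 -0.2706  0.069 ] depth [ 0.4913 -0.2747  0.0546]
```

View pics/crop1.png

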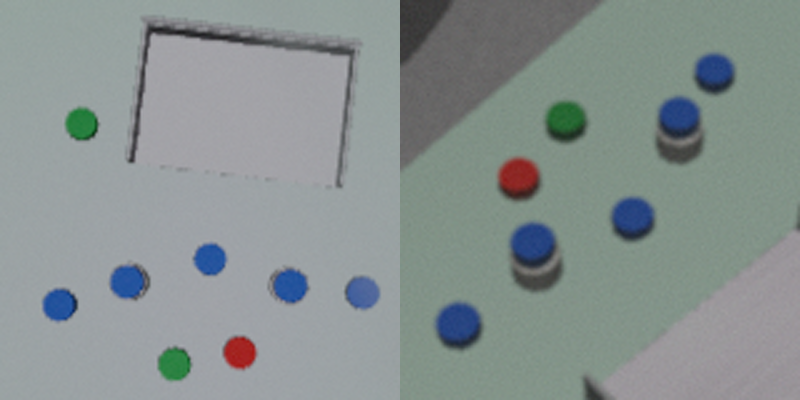

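The crop confirms it: the discs at top (291,233) and (356,234) show white bodies, so they are jars. The loose caps are the others, with tops at about 16 mm by depth. World positions:

| Item | x (m) | y (m) |
|---|---|---|
| Left cap | 0.456 | 0.160 |
| Middle cap | 0.505 | 0.001 |
| Right cap | 0.468 | -0.160 |
| Left jar | 0.480 | 0.086 |
| Right jar | 0.476 | -0.081 |
| Tray front edge, centre | 0.590 | -0.029 |

The tray yaw is about -0.077 rad. I'll nest each cap against the two fingers, opened 2.4 cm, and push it along a path that clears the jars.

```bash
cat > plan.py <<'E'
from h import *
# side=+1: push with tool +z, -1: with tool -z
def plan(wps, side=1, op=2.4, off=0.020, pose=None):
    """wps: calls, each a list of rows (capx,capy,tcpz,heading_deg); tool sits `off` behind the cap centre"""
    if pose is None:
        o=ctrl.get_obs(); pose=(*o["ee_pos"],o["eef_rot"][2])
    for rows in wps:
        p0=np.array(pose[:3]); y0=pose[3]; R=np.array([[np.cos(y0),np.sin(y0),0],[0,0,-1],[-np.sin(y0),np.cos(y0),0]])
        out=[]
        for x,y,z,h in rows:
            h=np.radians(h); t=np.array([x-off*np.cos(h),y-off*np.sin(h),z]); yaw=h-side*np.pi/2
            d=(R@(t-p0)*100).round(1); tr=round(-(yaw-y0),2); out.append([op,d.tolist(),tr])
        pose=(*(p0+R.T@d/100),y0-tr); print(str(out).replace(" ","")); print("  ->",np.round(pose,4))
    return pose
def path(pts,n,z):
    """n rows spaced evenly by arc length through pts (x,y,heading)"""
    p=np.array(pts,float); s=np.r_[0,np.cumsum(np.hypot(*np.diff(p[:,:2],axis=0).T))]
    q=np.linspace(0,s[-1],n+1)[1:]; X=[np.interp(q,s,p[:,i]) for i in range(3)]
    return [(a,b,z,c) for a,b,c in zip(X[0],X[1],X[2])]
E
python3 - <<'E'
from plan import *
a=(.429+.02*.857,-.183+.02*.515)
plan([[(*a,.15,31)]*10, [(*a,.024,31)]*5])
E
```

```text
[[2.4,[-21.8,7.4,32.8],np.float64(-0.15)],[2.4,[-21.8,7.4,32.8],np.float64(-0.15)],[2.4,[-21.8,7.4,32.8],np.float64(-0.15)],[2.4,[-21.8,7.4,32.8],np.float64(-0.15)],[2.4,[-21.8,7.4,32.8],np.float64(-0.15)],[2.4,[-21.8,7.4,32.8],np.float64(-0.15)],[2.4,[-21.8,7.4,32.8],np.float64(-0.15)],[2.4,[-21.8,7.4,32.8],np.float64(-0.15)],[2.4,[-21.8,7.4,32.8],np.float64(-0.15)],[2.4,[-21.8,7.4,32.8],np.float64(-0.15)]]
  -> [ 0.4289 -0.1835  0.1499 -1.034 ]
[[2.4,[-0.0,12.6,0.0],np.float64(-0.0)],[2.4,[-0.0,12.6,0.0],np.float64(-0.0)],[2.4,[-0.0,12.6,0.0],np.float64(-0.0)],[2.4,[-0.0,12.6,0.0],np.float64(-0.0)],[2.4,[-0.0,12.6,0.0],np.float64(-0.0)]]
  -> [ 0.4289 -0.1835  0.0239 -1.034 ]
```

Request:
{"fn": "jog_arm", "kwargs": {"targets": [[2.4, [-21.8, 7.4, 32.8], -0.15], [2.4, [-21.8, 7.4, 32.8], -0.15], [2.4, [-21.8, 7.4, 32.8], -0.15], [2.4, [-21.8, 7.4, 32.8], -0.15], [2.4, [-21.8, 7.4, 32.8], -0.15], [2.4, [-21.8, 7.4, 32.8], -0.15], [2.4, [-21.8, 7.4, 32.8], -0.15], [2.4, [-21.8, 7.4, 32.8], -0.15], [2.4, [-21.8, 7.4, 32.8], -0.15], [2.4, [-21.8, 7.4, 32.8], -0.15]], "grip_force": 20}}

```text
time_s: 1.1
ee_pos: [0.4292, -0.183, 0.1501]
eef_rot: [-1.571, 0.001, -1.032]
force: [0.5, -0.3, 0.4]
grip_width: 0.0244
```

Reached as planned. I'll lower in two stages, and plan the push for the right cap.

Request:
{"fn": "jog_arm", "kwargs": {"targets": [[2.4, [0, 5, 0], 0], [2.4, [0, 9, 0], 0], [2.4, [0, 11, 0], 0], [2.4, [0, 12, 0], 0], [2.4, [0, 12.6, 0], 0], [2.4, [0, 12.6, 0], 0], [2.4, [0, 12.6, 0], 0]]}}

```text
time_s: 1.8
ee_pos: [0.4294, -0.1843, 0.0254]
eef_rot: [-1.57, -0.001, -1.034]
force: [-0.5, -0.7, -0.2]
grip_width: 0.0239
```

```bash
python3 - <<'E'
from plan import *
o=ctrl.get_obs(); print(o["ee_pos"],o["eef_rot"],o["force"])
c=optics.camera("top"); cv2.imwrite("pics/c0.png",cv2.resize(c["img"][120:280,240:440],(800,640),interpolation=2)[:600,:,::-1])
h=np.radians(31); p=[(.4461,-.1727,31),(.57,-.098,31)]
for a in (20,10,0,-5):
    p.append((p[1][0]+.06*(np.sin(h)-np.sin(np.radians(a))),p[1][1]+.06*(np.cos(np.radians(a))-np.cos(h)),a))
p.append((.665,-.095,-5))
r=path(p,30,.024)
plan([r[:10],r[10:20],r[20:]+[]])
E
```

```text
[ 0.42940781 -0.18425235  0.02541019] [-1.57000930e+00 -1.29747984e-03 -1.03440639e+00] [-0.45844273 -0.67334517 -0.18505804]
[[2.4,[-0.1,0.1,0.8],np.float64(-0.0)],[2.4,[-0.1,0.1,1.6],np.float64(-0.0)],[2.4,[-0.1,0.1,2.4],np.float64(-0.0)],[2.4,[-0.1,0.1,3.2],np.float64(-0.0)],[2.4,[-0.2,0.1,4.0],np.float64(-0.0)],[2.4,[-0.2,0.1,4.8],np.float64(-0.0)],[2.4,[-0.2,0.1,5.6],np.float64(-0.0)],[2.4,[-0.2,0.1,6.5],np.float64(-0.0)],[2.4,[-0.2,0.1,7.3],np.float64(-0.0)],[2.4,[-0.2,0.1,8.1],np.float64(-0.0)]]
  -> [ 0.4981 -0.1411  0.0245 -1.0343]
[[2.4,[0.0,0.0,0.8],np.float64(-0.0)],[2.4,[0.0,0.0,1.6],np.float64(-0.0)],[2.4,[0.0,0.0,2.4],np.float64(-0.0)],[2.4,[0.0,0.0,3.2],np.float64(-0.0)],[2.4,[-0.0,0.0,4.0],np.float64(-0.0)],[2.4,[-0.0,0.0,4.8],np.float64(-0.0)],[2.4,[-0.0,0.0,5.6],np.float64(-0.0)],[2.4,[-0.0,0.0,6.4],np.float64(-0.0)],[2.4,[-0.2,0.0,7.2],np.float64(0.13)],[2.4,[-0.3,0.0,8.1],np.float64(0.27)]]
  -> [ 0.5662 -0.0971  0.0245 -1.3043]
[[2.4,[-0.2,0.0,0.8],np.float64(0.13)],[2.4,[-0.4,0.0,1.6],np.float64(0.27)],[2.4,[-0.3,0.0,2.4],np.float64(0.35)],[2.4,[0.0,0.0,3.2],np.float64(0.35)],[2.4,[0.3,0.0,3.9],np.float64(0.35)],[2.4,[0.6,0.0,4.7],np.float64(0.35)],[2.4,[0.9,0.0,5.5],np.float64(0.35)],[2.4,[1.1,0.0,6.2],np.float64(0.35)],[2.4,[1.4,0.0,7.0],np.float64(0.35)],[2.4,[1.7,0.0,7.7],np.float64(0.35)]]
  -> [ 0.6449 -0.0932  0.0245 -1.6543]
```

View pics/c0.png

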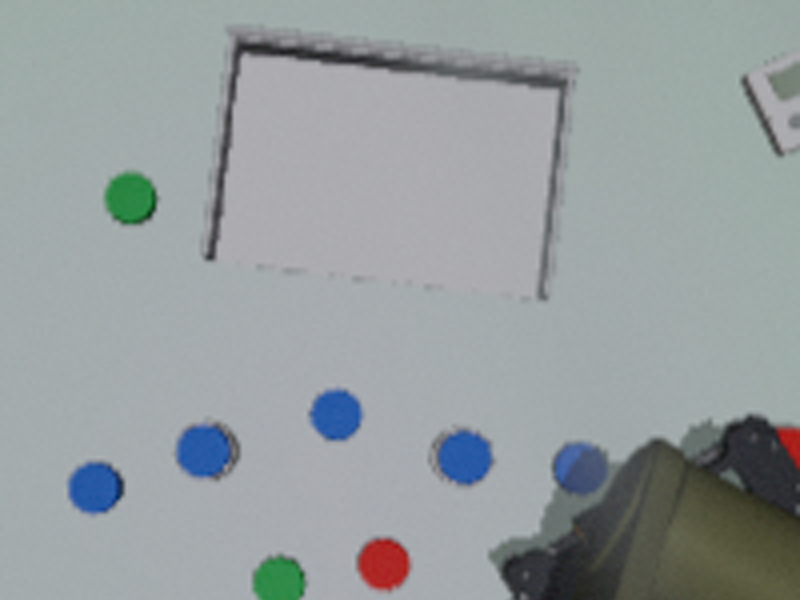

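The cap at crop (580,467) sits directly ahead of the gripper at bench level. The jars and the path ahead are clear, so I push.

Request:
{"fn": "jog_arm", "kwargs": {"targets": [[2.4, [-0.1, 0.1, 0.6], 0], [2.4, [-0.1, 0.1, 1.2], 0], [2.4, [-0.1, 0.1, 1.8], 0], [2.4, [-0.1, 0.1, 2.5], 0], [2.4, [-0.2, 0.1, 3.3], 0], [2.4, [-0.2, 0.1, 4.2], 0], [2.4, [-0.2, 0.1, 5.2], 0], [2.4, [-0.2, 0.1, 6.2], 0], [2.4, [-0.2, 0.1, 7.2], 0], [2.4, [-0.2, 0.1, 8.1], 0]]}}

```text
time_s: 2.85
ee_pos: [0.4984, -0.1401, 0.0234]
eef_rot: [-1.571, 0.0, -1.034]
force: [-0.6, -0.6, 0.1]
grip_width: 0.0239
```

Request:
{"fn": "jog_arm", "kwargs": {"targets": [[2.4, [0, 0, 0.8], 0], [2.4, [0, 0, 1.6], 0], [2.4, [0, 0, 2.4], 0], [2.4, [0, 0, 3.2], 0], [2.4, [0, 0, 4.0], 0], [2.4, [0, 0, 4.8], 0], [2.4, [0, 0, 5.6], 0], [2.4, [0, 0, 6.4], 0], [2.4, [-0.2, 0, 7.2], 0.13], [2.4, [-0.3, 0, 8.1], 0.27]]}}

```text
time_s: 3.85
ee_pos: [0.5661, -0.0962, 0.0234]
eef_rot: [-1.571, 0.0, -1.309]
force: [0.1, 1.0, -0.1]
grip_width: 0.0241
```

```bash
python3 - <<'E'
from plan import *
o=ctrl.get_obs(); print(o["ee_pos"],o["eef_rot"],o["force"],o["grip_width"])
for n in("top","scene"):
    c=optics.camera(n); h=cv2.cvtColor(c["img"],cv2.COLOR_RGB2HSV); m=cv2.inRange(h,(105,120,50),(125,255,255))
    k,l,s,ct=cv2.connectedComponentsWithStats(m)
    for i in range(1,k):
        if 25<s[i,4]<700: print(n,ct[i].round(1),s[i,4],world(c,*ct[i],.016).round(4))
    if n=="scene": cv2.imwrite("pics/c1.png",cv2.resize(c["img"][100:320,150:450],(800,587),interpolation=2)[:,:,::-1])
E
```

```text
[ 0.56608642 -0.09618671  0.02340241] [-1.57097492e+00  8.24107117e-05 -1.30915570e+00] [ 0.06529513  0.97386246 -0.08178252] 0.02410218058294257
top [323.6 223.4] 116 [0.502  0.0019 0.016 ]
top [290.6 232.3] 126 [0.4788 0.0893 0.016 ]
top [263.3 241.5] 124 [0.4549 0.1613 0.016 ]
scene [332.5 136.4] 133 [0.4588 0.1593 0.016 ]
scene [264.3 201.1] 187 [ 0.4633 -0.0715  0.016 ]
scene [301.4 241. ] 182 [ 0.5873 -0.0926  0.016 ]
scene [483.8 262.4] 28 [0.8911 0.1016 0.016 ]
```

View pics/c1.png

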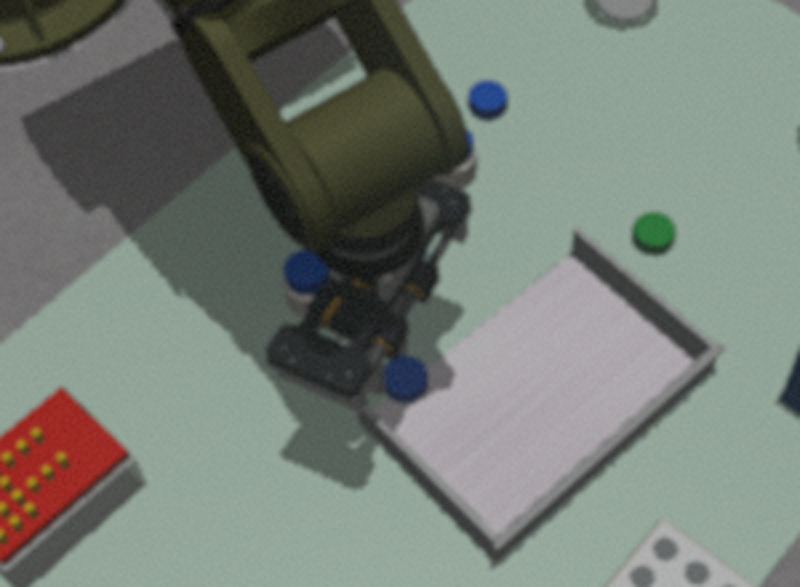

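The cap at crop (405,378) is nested at (0.587,-0.093), as predicted, and is entering the tray clear of the right wall. The jar at (305,270) is untouched. I continue, then back out and lift.

Request:
{"fn": "jog_arm", "kwargs": {"targets": [[2.4, [-0.2, 0, 0.8], 0.13], [2.4, [-0.4, 0, 1.6], 0.27], [2.4, [-0.3, 0, 2.4], 0.35], [2.4, [0, 0, 3.2], 0.35], [2.4, [0.3, 0, 3.9], 0.35], [2.4, [0.6, 0, 4.7], 0.35], [2.4, [0.9, 0, 5.5], 0.35], [2.4, [1.1, 0, 6.2], 0.35], [2.4, [1.3, 0, 6.7], 0.35], [2.4, [1.4, 0, 7.0], 0.35]]}}

```text
time_s: 4.95
ee_pos: [0.6373, -0.0917, 0.0233]
eef_rot: [-1.571, -0.0, -1.654]
force: [0.1, -0.6, -0.5]
grip_width: 0.0241
```

Request:
{"fn": "jog_arm", "kwargs": {"targets": [[2.4, [0, 0, 0], 0], [2.4, [0, 0, -1], 0], [2.4, [0, 0, -3], 0], [2.4, [0, -2, -4], 0], [2.4, [0, -6, -4], 0], [2.4, [0, -10, -4], 0], [2.4, [0, -12, -4], 0], [2.4, [0, -12, -4], 0]]}}

```text
time_s: 5.75
ee_pos: [0.598, -0.0885, 0.1469]
eef_rot: [-1.565, -0.001, -1.654]
force: [-0.7, -0.0, -0.6]
grip_width: 0.024
```

```bash
cat > see.py <<'E'
from plan import *
def see():
  for n in("top","scene"):
    c=optics.camera(n); h=cv2.cvtColor(c["img"],cv2.COLOR_RGB2HSV); m=cv2.inRange(h,(105,120,50),(125,255,255))
    k,l,s,ct=cv2.connectedComponentsWithStats(m)
    for i in range(1,k):
        if 40<s[i,4]<700: print(n,ct[i].round(1),s[i,4],world(c,*ct[i],.016).round(3))
E
python3 - <<'E'
from see import *
o=ctrl.get_obs(); print(o["time_s"],o["ee_pos"],o["eef_rot"],o["grip_width"]); see()
# middle cap: hover 42 mm behind (0.504,0.002), heading -15
h=-15; u=np.array([np.cos(np.radians(h)),np.sin(np.radians(h))]); b=np.array([.504,.002]); e=b-.024*u; t=b+.165*u
print("target",t)
P=plan([[(*e,.145,h)]*8,[(*e,.024,h)]*7]); r=path([(*e,h),(*t,h)],20,.024); plan([r[:10],r[10:]],pose=P)
E
```

```text
5.75 [ 0.59804531 -0.08851126  0.14688109] [-1.56536738e+00 -6.50048081e-04 -1.65385298e+00] 0.023993206693545467
top [323.7 223.4] 117 [0.502 0.002 0.016]
top [290.6 232.3] 126 [0.479 0.089 0.016]
top [263.4 241.6] 123 [0.455 0.161 0.016]
scene [327.5 262.5] 204 [ 0.659 -0.095  0.016]
target [ 0.66337776 -0.04070514]
[[2.4,[-9.0,-0.2,-14.3],np.float64(0.18)],[2.4,[-9.0,-0.2,-14.3],np.float64(0.18)],[2.4,[-9.0,-0.2,-14.3],np.float64(0.18)],[2.4,[-9.0,-0.2,-14.3],np.float64(0.18)],[2.4,[-9.0,-0.2,-14.3],np.float64(0.18)],[2.4,[-9.0,-0.2,-14.3],np.float64(0.18)],[2.4,[-9.0,-0.2,-14.3],np.float64(0.18)],[2.4,[-9.0,-0.2,-14.3],np.float64(0.18)]]
  -> [ 0.4616  0.0133  0.145  -1.8339]
[[2.4,[-0.0,12.1,-0.0],np.float64(-0.0)],[2.4,[-0.0,12.1,-0.0],np.float64(-0.0)],[2.4,[-0.0,12.1,-0.0],np.float64(-0.0)],[2.4,[-0.0,12.1,-0.0],np.float64(-0.0)],[2.4,[-0.0,12.1,-0.0],np.float64(-0.0)],[2.4,[-0.0,12.1,-0.0],np.float64(-0.0)],[2.4,[-0.0,12.1,-0.0],np.float64(-0.0)]]
  -> [ 0.4616  0.0133  0.024  -1.8339]
[[2.4,[-0.0,-0.0,0.9],np.float64(-0.0)],[2.4,[-0.0,-0.0,1.9],np.float64(-0.0)],[2.4,[-0.0,-0.0,2.8],np.float64(-0.0)],[2.4,[-0.0,-0.0,3.8],np.float64(-0.0)],[2.4,[-0.0,-0.0,4.7],np.float64(-0.0)],[2.4,[-0.0,-0.0,5.7],np.float64(-0.0)],[2.4,[-0.0,-0.0,6.6],np.float64(-0.0)],[2.4,[-0.0,-0.0,7.5],np.float64(-0.0)],[2.4,[-0.0,-0.0,8.5],np.float64(-0.0)],[2.4,[-0.0,-0.0,9.4],np.float64(-0.0)]]
  -> [ 0.5524 -0.0112  0.024  -1.8339]
[[2.4,[-0.0,-0.0,1.0],np.float64(-0.0)],[2.4,[-0.0,-0.0,1.9],np.float64(-0.0)],[2.4,[-0.0,-0.0,2.9],np.float64(-0.0)],[2.4,[-0.0,-0.0,3.8],np.float64(-0.0)],[2.4,[-0.0,-0.0,4.8],np.float64(-0.0)],[2.4,[-0.0,-0.0,5.7],np.float64(-0.0)],[2.4,[-0.0,-0.0,6.6],np.float64(-0.0)],[2.4,[-0.0,-0.0,7.6],np.float64(-0.0)],[2.4,[-0.0,-0.0,8.5],np.float64(-0.0)],[2.4,[-0.0,-0.0,9.5],np.float64(-0.0)]]
  -> [ 0.6441 -0.0359  0.024  -1.8339]
```

Request:
{"fn": "jog_arm", "kwargs": {"targets": [[2.4, [-9.0, -0.2, -14.3], 0.18], [2.4, [-9.0, -0.2, -14.3], 0.18], [2.4, [-9.0, -0.2, -14.3], 0.18], [2.4, [-9.0, -0.2, -14.3], 0.18], [2.4, [-9.0, -0.2, -14.3], 0.18], [2.4, [-9.0, -0.2, -14.3], 0.18], [2.4, [-9.0, -0.2, -14.3], 0.18]]}}

```text
time_s: 6.55
ee_pos: [0.4625, 0.0127, 0.1449]
eef_rot: [-1.572, -0.0, -1.835]
force: [0.3, -0.3, 0.5]
grip_width: 0.024
```

Request:
{"fn": "jog_arm", "kwargs": {"targets": [[2.4, [0, 5, 0], 0], [2.4, [0, 9, 0], 0], [2.4, [0, 11, 0], 0], [2.4, [0, 12, 0], 0], [2.4, [0, 12.1, 0], 0], [2.4, [0, 12.1, 0], 0], [2.4, [0, 12.1, 0], 0]]}}

```text
time_s: 7.25
ee_pos: [0.4628, 0.0131, 0.0255]
eef_rot: [-1.569, 0.0, -1.834]
force: [0.4, 0.2, 0.2]
grip_width: 0.0239
```

Request:
{"fn": "jog_arm", "kwargs": {"targets": [[2.4, [0, 0, 0.6], 0], [2.4, [0, 0, 1.2], 0], [2.4, [0, 0, 1.8], 0], [2.4, [0, 0, 2.5], 0], [2.4, [0, 0, 3.3], 0], [2.4, [0, 0, 4.2], 0], [2.4, [0, 0, 5.1], 0], [2.4, [0, 0, 6.0], 0], [2.4, [0, 0, 6.9], 0], [2.4, [0, 0, 7.8], 0]]}}

```text
time_s: 8.25
ee_pos: [0.538, -0.0072, 0.0244]
eef_rot: [-1.571, 0.0, -1.834]
force: [-0.2, 0.9, 0.2]
grip_width: 0.0238
```

Request:
{"fn": "jog_arm", "kwargs": {"targets": [[2.4, [0, 0, 0.9], 0], [2.4, [0, 0, 1.9], 0], [2.4, [0, 0, 2.9], 0], [2.4, [0, 0, 3.9], 0], [2.4, [0, 0, 5.0], 0], [2.4, [0, 0, 6.2], 0], [2.4, [0, 0, 7.4], 0], [2.4, [0, 0, 8.6], 0], [2.4, [0, 0, 9.8], 0], [2.4, [0, 0, 10.5], 0]]}}

```text
time_s: 9.25
ee_pos: [0.6396, -0.0347, 0.0243]
eef_rot: [-1.571, 0.0, -1.834]
force: [-0.2, 0.6, 0.1]
grip_width: 0.0244
```

Request:
{"fn": "jog_arm", "kwargs": {"targets": [[2.4, [0, 0, 0], 0], [2.4, [0, 0, -1], 0], [2.4, [0, 0, -3], 0], [2.4, [0, -2, -4], 0], [2.4, [0, -6, -4], 0], [2.4, [0, -10, -4], 0], [2.4, [0, -12, -4], 0], [2.4, [0, -12, -4], 0]]}}

```text
time_s: 10.05
ee_pos: [0.601, -0.0239, 0.1478]
eef_rot: [-1.566, 0.001, -1.834]
force: [0.5, 0.1, -0.5]
grip_width: 0.0235
```

```bash
python3 - <<'E'
from see import *
o=ctrl.get_obs(); print(o["time_s"],o["ee_pos"],o["eef_rot"],o["qpos"].round(2)); see()
E
```

```text
10.05 [ 0.60100603 -0.02394408  0.1477794 ] [-1.56551906e+00  8.48984055e-04 -1.83383364e+00] [-0.1   0.48  1.46 -0.    1.2   1.73]
top [289.8 232. ] 107 [0.48  0.091 0.016]
top [263.4 241.6] 123 [0.455 0.161 0.016]
scene [264.1 200.9] 180 [ 0.463 -0.071  0.016]
scene [345.4 244.8] 187 [ 0.66  -0.042  0.016]
scene [327.5 262.5] 201 [ 0.658 -0.095  0.016]
```

The right cap is at (0.659,-0.095) and the middle cap at (0.660,-0.042), both inside the tray. The left cap must turn sharply right around the jar, so I push it with the tool's other side to stay in the last joint's range. The half turn is split over three calls.

```bash
python3 - <<'E'
from plan import *
np.set_printoptions(suppress=True)
def arc(p,R,h1,h2,n=8):  # left turn R>0
    s=np.sign(h2-h1); 
    return [(p[0]+s*R*(np.sin(np.radians(a))-np.sin(np.radians(h1))),p[1]-s*R*(np.cos(np.radians(a))-np.cos(np.radians(h1))),a) for a in np.linspace(h1,h2,n+1)[1:]]
e=(.436,.160)
p=[(*e,0),(.475,.160,0)]; p+=arc(p[-1],.073,0,-70); print(p[-1]); p.append((.563,.055,-70)); p+=arc(p[-1],.05,-70,0); print(p[-1]); p.append((.66,.02,0))
P=plan([[(.55,.04,.145,-130)],[(.48,.11,.145,-65)],[(*e,.145,0)],[(*e,.024,0)]],side=-1)
r=path(p,40,.024)
plan([r[i:i+10] for i in(0,10,20,30)],side=-1,pose=P)
E
```

```text
(np.float64(0.5435975613173712), np.float64(0.11196747046277383), np.float64(-70.0))
(np.float64(0.6099846310392953), np.float64(0.022101007166283444), np.float64(0.0))
[[2.4,[-6.7,-0.1,-5.6],np.float64(-1.14)]]
  -> [ 0.563   0.0554  0.1449 -0.6939]
[[2.4,[-11.7,-0.0,-0.3],np.float64(-1.13)]]
  -> [0.4711 0.1279 0.1449 0.4361]
[[2.4,[-3.6,-0.0,5.2],np.float64(-1.13)]]
  -> [0.4165 0.1599 0.1449 1.5661]
[[2.4,[0.0,12.1,0.1],np.float64(-0.0)]]
  -> [0.4155 0.1599 0.0239 1.5661]
[[2.4,[0.0,-0.0,-0.8],np.float64(-0.0)],[2.4,[0.0,-0.0,-1.5],np.float64(-0.0)],[2.4,[0.0,-0.0,-2.3],np.float64(-0.0)],[2.4,[0.0,-0.0,-3.0],np.float64(-0.0)],[2.4,[0.0,-0.0,-3.8],np.float64(-0.0)],[2.4,[0.2,-0.0,-4.5],np.float64(0.08)],[2.4,[0.3,-0.0,-5.3],np.float64(0.18)],[2.4,[0.3,-0.0,-6.1],np.float64(0.28)],[2.4,[0.2,-0.0,-6.9],np.float64(0.38)],[2.4,[0.1,-0.0,-7.6],np.float64(0.49)]]
  -> [0.4915 0.1605 0.0239 1.0761]
[[2.4,[0.2,-0.0,-0.8],np.float64(0.1)],[2.4,[0.3,-0.0,-1.5],np.float64(0.2)],[2.4,[0.3,-0.0,-2.3],np.float64(0.3)],[2.4,[0.2,-0.0,-3.1],np.float64(0.41)],[2.4,[0.1,-0.0,-3.8],np.float64(0.51)
[... 419 characters left out ...]
],np.float64(-0.0)],[2.4,[-0.3,-0.0,-4.5],np.float64(-0.13)],[2.4,[-0.5,-0.0,-5.3],np.float64(-0.28)],[2.4,[-0.5,-0.0,-6.1],np.float64(-0.43)],[2.4,[-0.4,-0.0,-6.9],np.float64(-0.58)],[2.4,[-0.2,-0.0,-7.7],np.float64(-0.73)]]
  -> [0.5684 0.0374 0.0239 1.0761]
[[2.4,[-0.2,-0.0,-0.8],np.float64(-0.15)],[2.4,[-0.3,-0.0,-1.6],np.float64(-0.3)],[2.4,[-0.3,-0.0,-2.4],np.float64(-0.45)],[2.4,[-0.1,-0.0,-3.1],np.float64(-0.49)],[2.4,[0.2,-0.0,-3.8],np.float64(-0.49)],[2.4,[0.6,-0.0,-4.4],np.float64(-0.49)],[2.4,[0.9,-0.0,-5.1],np.float64(-0.49)],[2.4,[1.2,-0.0,-5.8],np.float64(-0.49)],[2.4,[1.5,-0.0,-6.5],np.float64(-0.49)],[2.4,[1.9,-0.0,-7.1],np.float64(-0.49)]]
  -> [0.6399 0.0205 0.0239 1.5661]
```

Request:
{"fn": "jog_arm", "kwargs": {"targets": [[2.4, [-6.7, -0.1, -5.6], -1.14], [2.4, [-6.7, -0.1, -5.6], -1.14], [2.4, [-6.7, -0.1, -5.6], -1.14], [2.4, [-6.7, -0.1, -5.6], -1.14], [2.4, [-6.7, -0.1, -5.6], -1.14], [2.4, [-6.7, -0.1, -5.6], -1.14], [2.4, [-6.7, -0.1, -5.6], -1.14], [2.4, [-6.7, -0.1, -5.6], -1.14], [2.4, [-6.7, -0.1, -5.6], -1.14]]}}

```text
time_s: 11.05
ee_pos: [0.5627, 0.0553, 0.1438]
eef_rot: [-1.573, 0.002, -0.693]
force: [0.2, -0.4, -0.1]
grip_width: 0.024
```

Request:
{"fn": "jog_arm", "kwargs": {"targets": [[2.4, [-11.7, 0, -0.3], -1.13], [2.4, [-11.7, 0, -0.3], -1.13], [2.4, [-11.7, 0, -0.3], -1.13], [2.4, [-11.7, 0, -0.3], -1.13], [2.4, [-11.7, 0, -0.3], -1.13], [2.4, [-11.7, 0, -0.3], -1.13], [2.4, [-11.7, 0, -0.3], -1.13], [2.4, [-11.7, 0, -0.3], -1.13], [2.4, [-11.7, 0, -0.3], -1.13]]}}

```text
time_s: 11.95
ee_pos: [0.4711, 0.1278, 0.1446]
eef_rot: [-1.57, 0.001, 0.434]
force: [0.7, 0.7, -0.8]
grip_width: 0.0241
```

Request:
{"fn": "jog_arm", "kwargs": {"targets": [[2.4, [-3.6, 0, 5.2], -1.13], [2.4, [-3.6, 0, 5.2], -1.13], [2.4, [-3.6, 0, 5.2], -1.13], [2.4, [-3.6, 0, 5.2], -1.13], [2.4, [-3.6, 0, 5.2], -1.13], [2.4, [-3.6, 0, 5.2], -1.13], [2.4, [-3.6, 0, 5.2], -1.13], [2.4, [-3.6, 0, 5.2], -1.13], [2.4, [-3.6, 0, 5.2], -1.13], [2.4, [-3.6, 0, 5.2], -1.13]]}}

```text
time_s: 12.95
ee_pos: [0.4168, 0.1597, 0.1451]
eef_rot: [-1.57, 0.0, 1.561]
force: [0.3, 0.9, 1.0]
grip_width: 0.0246
```

On target. Next I lower and push around the jar at 7–8 mm per row.

Request:
{"fn": "jog_arm", "kwargs": {"targets": [[2.4, [0, 5, 0], 0], [2.4, [0, 9, 0], 0], [2.4, [0, 11, 0.1], 0], [2.4, [0, 12, 0.1], 0], [2.4, [0, 12.1, 0.1], 0], [2.4, [0, 12.1, 0.1], 0], [2.4, [0, 12.1, 0.1], 0]]}}

```text
time_s: 13.65
ee_pos: [0.4167, 0.16, 0.0256]
eef_rot: [-1.573, -0.001, 1.565]
force: [-0.1, 0.5, 0.4]
grip_width: 0.0241
```

Request:
{"fn": "jog_arm", "kwargs": {"targets": [[2.4, [0, 0, -0.8], 0], [2.4, [0, 0, -1.5], 0], [2.4, [0, 0, -2.3], 0], [2.4, [0, 0, -3.0], 0], [2.4, [0, 0, -3.8], 0], [2.4, [0.2, 0, -4.5], 0.08], [2.4, [0.3, 0, -5.3], 0.18], [2.4, [0.3, 0, -6.1], 0.28], [2.4, [0.2, 0, -6.9], 0.38], [2.4, [0.1, 0, -7.6], 0.49]]}}

```text
time_s: 14.65
ee_pos: [0.4927, 0.1604, 0.0243]
eef_rot: [-1.571, 0.0, 1.072]
force: [-0.4, 0.3, 1.3]
grip_width: 0.0239
```

```bash
python3 - <<'E'
from see import *
o=ctrl.get_obs(); print(o["time_s"],o["ee_pos"],o["eef_rot"],o["force"])
c=optics.camera("scene"); cv2.imwrite("pics/a1.png",cv2.resize(c["img"][80:280,220:470],(750,600),interpolation=2)[:,:,::-1]); see()
E
```

```text
14.65 [0.49269697 0.16036852 0.02434469] [-1.57067643e+00  9.09772475e-05  1.07180902e+00] [-0.42564887  0.2534319   1.31747824]
top [338.9 165.7] 117 [ 0.656 -0.04   0.016]
top [357.2 166.7] 69 [ 0.653 -0.089  0.016]
top [292.6 229.9] 49 [0.485 0.084 0.016]
top [355.7 233.9] 130 [ 0.474 -0.083  0.016]
scene [347.4 150.8] 142 [0.512 0.148 0.016]
scene [319.4 153.1] 149 [0.468 0.102 0.016]
scene [264.4 200.5] 174 [ 0.462 -0.07   0.016]
scene [345.4 244.7] 183 [ 0.66  -0.042  0.016]
scene [327.6 262.4] 197 [ 0.658 -0.095  0.016]
```

View pics/a1.png

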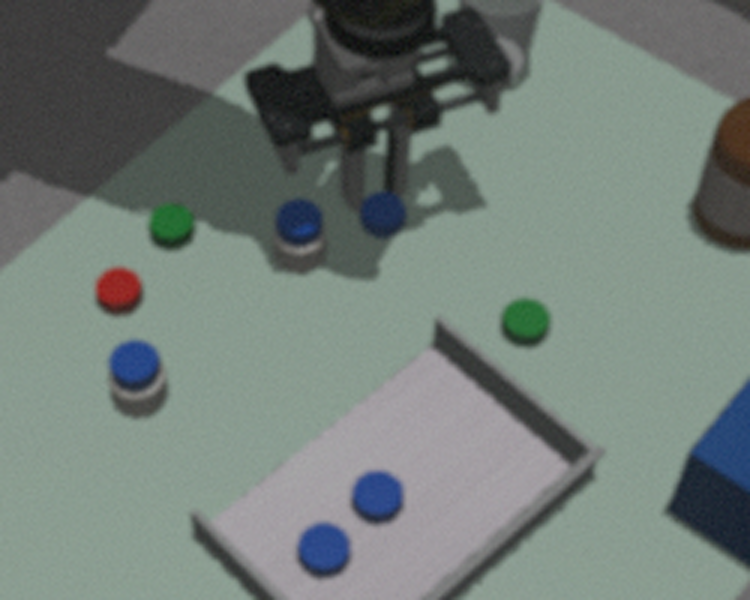

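The cap at crop (383,213) is nested ahead of the fingers at (0.512,0.148). The jar at (299,222) is clear, and the two caps in the tray lie flat at (378,496) and (323,549). I continue.

Request:
{"fn": "jog_arm", "kwargs": {"targets": [[2.4, [0.2, 0, -0.8], 0.1], [2.4, [0.3, 0, -1.5], 0.2], [2.4, [0.3, 0, -2.3], 0.3], [2.4, [0.2, 0, -3.1], 0.41], [2.4, [0.1, 0, -3.8], 0.51], [2.4, [-0.1, 0, -4.6], 0.61], [2.4, [-0.4, 0, -5.3], 0.72], [2.4, [-0.9, 0, -5.9], 0.73], [2.4, [-1.4, 0, -6.4], 0.73], [2.4, [-1.9, 0, -7.0], 0.73]]}}

```text
time_s: 15.8
ee_pos: [0.5445, 0.11, 0.0244]
eef_rot: [-1.571, 0.0, 0.35]
force: [-0.0, 0.4, 0.3]
grip_width: 0.0238
```

```bash
python3 - <<'E'
from see import *
o=ctrl.get_obs(); print(o["time_s"],o["ee_pos"],o["eef_rot"],o["force"]); see()
E
```

```text
15.8 [0.54445919 0.10997976 0.02440239] [-1.57072877e+00  2.63661033e-04  3.49617786e-01] [-0.04833594  0.38010427  0.25446506]
top [338.8 165.7] 118 [ 0.656 -0.039  0.016]
top [357.2 166.6] 69 [ 0.653 -0.089  0.016]
top [355.7 233.9] 130 [ 0.474 -0.083  0.016]
scene [319.3 153.3] 151 [0.468 0.102 0.016]
scene [345.  176.7] 149 [0.554 0.088 0.016]
scene [264.4 200.7] 178 [ 0.463 -0.071  0.016]
scene [345.3 244.6] 181 [ 0.66  -0.042  0.016]
scene [327.5 262.4] 199 [ 0.658 -0.095  0.016]
```

Still nested (predicted (0.551,0.091), seen (0.554,0.088)), and the jar has not moved. I turn it into the tray.

Request:
{"fn": "jog_arm", "kwargs": {"targets": [[2.4, [-0.1, 0, -0.8], 0], [2.4, [-0.1, 0, -1.5], 0], [2.4, [-0.1, 0, -2.3], 0], [2.4, [-0.1, 0, -3.0], 0], [2.4, [-0.1, 0, -3.7], 0], [2.4, [-0.3, 0, -4.5], -0.13], [2.4, [-0.5, 0, -5.3], -0.28], [2.4, [-0.5, 0, -6.1], -0.43], [2.4, [-0.4, 0, -6.9], -0.58], [2.4, [-0.2, 0, -7.7], -0.73]]}}

```text
time_s: 16.9
ee_pos: [0.5689, 0.0367, 0.0244]
eef_rot: [-1.571, 0.0, 1.082]
force: [0.2, -0.2, -0.6]
grip_width: 0.0235
```

```bash
python3 - <<'E'
from see import *
o=ctrl.get_obs(); print(o["time_s"],o["ee_pos"],o["eef_rot"],o["force"]); see()
E
```

```text
16.9 [0.56892563 0.03665389 0.02442777] [-1.57063317e+00  7.23104158e-05  1.08208466e+00] [ 0.24417484 -0.20344572 -0.62063802]
top [338.8 165.8] 119 [ 0.656 -0.039  0.016]
top [358.  166.6] 91 [ 0.653 -0.091  0.016]
top [355.8 233.9] 129 [ 0.474 -0.083  0.016]
scene [264.4 200.7] 182 [ 0.463 -0.071  0.016]
scene [338.8 203.9] 164 [0.588 0.025 0.016]
scene [345.3 244.7] 182 [ 0.66  -0.042  0.016]
scene [327.6 262.4] 200 [ 0.658 -0.095  0.016]
```

Request:
{"fn": "jog_arm", "kwargs": {"targets": [[2.4, [-0.2, 0, -0.8], -0.15], [2.4, [-0.3, 0, -1.6], -0.3], [2.4, [-0.3, 0, -2.4], -0.45], [2.4, [-0.1, 0, -3.1], -0.49], [2.4, [0.2, 0, -3.8], -0.49], [2.4, [0.6, 0, -4.4], -0.49], [2.4, [0.9, 0, -5.1], -0.49], [2.4, [1.2, 0, -5.8], -0.49], [2.4, [1.5, 0, -6.4], -0.49], [2.4, [1.7, 0, -6.8], -0.49]]}}

```text
time_s: 18.0
ee_pos: [0.6373, 0.02, 0.0244]
eef_rot: [-1.571, -0.0, 1.565]
force: [-1.0, -0.6, -0.2]
grip_width: 0.0239
```

Request:
{"fn": "jog_arm", "kwargs": {"targets": [[2.4, [0, 0, 0], 0], [2.4, [0, 0, 1], 0], [2.4, [0, 0, 3], 0], [2.4, [0, -3, 4], 0], [2.4, [0, -7, 4], 0], [2.4, [0, -12, 4], 0], [2.4, [0, -17, 4], 0], [2.4, [0, -20, 4], 0], [2.4, [0, -20, 4], 0]]}}

```text
time_s: 18.9
ee_pos: [0.5979, 0.0202, 0.2295]
eef_rot: [-1.579, 0.0, 1.566]
force: [0.3, -0.2, -1.2]
grip_width: 0.0238
```

Request:
{"fn": "jog_arm", "kwargs": {"targets": [[2.4, [0, 0, 5], 0], [2.4, [0, 0, 10], 0], [2.4, [0, 0, 15], 0], [2.4, [0, 0, 20], 0], [2.4, [0, 0, 22], 0], [2.4, [0, 0, 22], 0]]}}

```text
time_s: 19.5
ee_pos: [0.3747, 0.0213, 0.2241]
eef_rot: [-1.571, 0.0, 1.566]
force: [0.7, 0.2, 0.7]
grip_width: 0.0239
```

```bash
python3 - <<'E'
from see import *
o=ctrl.get_obs(); print(o["time_s"],o["ee_pos"],o["force"]); see()
c=optics.camera("top"); s=optics.camera("scene")
cv2.imwrite("pics/end.png",np.hstack([cv2.resize(c["img"][110:290,160:480],(400,225),interpolation=2),cv2.resize(s["img"],(360,225),interpolation=3)])[:,:,::-1])
cv2.imwrite("pics/end.png",cv2.resize(s["img"][100:310,180:460],(800,600),interpolation=2)[:,:,::-1])
w=np.array([.590,-.029]);a=-.077;R=np.array([[np.cos(a),np.sin(a)],[-np.sin(a),np.cos(a)]])
for p in((.659,.018),(.660,-.042),(.658,-.095)): print("tray frame",(R@(np.array(p)-w)-[.075,0]).round(3))
E
```

```text
19.5 [0.37474811 0.02134007 0.22410295] [0.66636689 0.1873914  0.73176019]
top [316.7 166.5] 120 [0.654 0.02  0.016]
top [338.9 165.7] 119 [ 0.656 -0.04   0.016]
top [357.5 166.7] 77 [ 0.653 -0.089  0.016]
top [290.5 232.3] 127 [0.479 0.089 0.016]
top [355.8 233.9] 129 [ 0.474 -0.083  0.016]
scene [319.3 152.9] 145 [0.467 0.103 0.016]
scene [264.4 200.7] 177 [ 0.463 -0.071  0.016]
scene [363.  224.7] 173 [0.658 0.017 0.016]
scene [345.3 244.6] 180 [ 0.66  -0.042  0.016]
scene [327.5 262.5] 201 [ 0.658 -0.095  0.016]
tray frame [-0.01   0.052]
tray frame [-0.004 -0.008]
tray frame [-0.002 -0.061]
```

View pics/end.png

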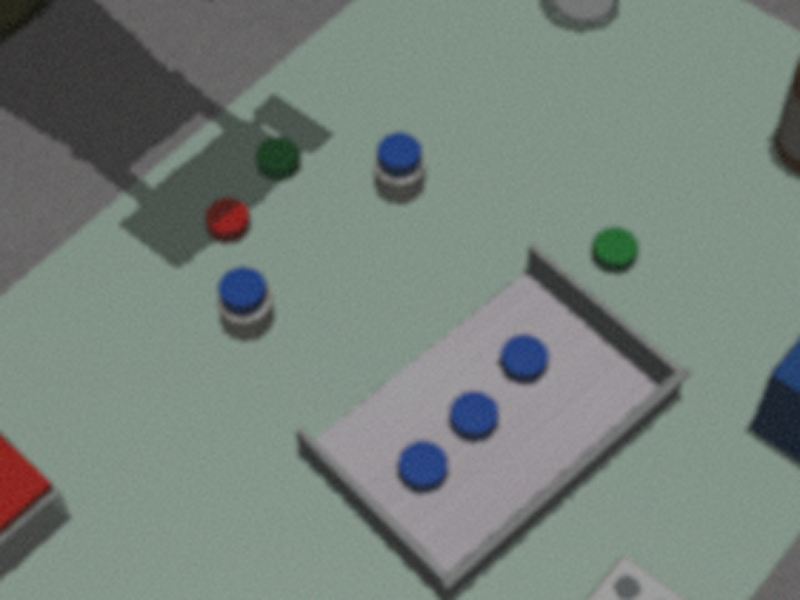

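All three caps lie flat in the tray, at crop (524,357), (473,415) and (422,466). The jars at (399,155) and (243,293) are where they started, and the arm is clear of everything. I hand in now.

```bash
python3 -c "
from station import ctrl
print(ctrl.hand_in())"
```

```text
the job is handed in; nothing more can be done
None
```

I swept all three loose blue caps flat along the bench into the steel tray and handed the job in at about 19.5 s of the 64 s allowed. Each cap was nested against both fingers, opened 24 mm; the left cap went on a curved path around its jar.

- **Caps:** In the tray frame they end near (-0.010, 0.052), (-0.004, -0.008) and (-0.002, -0.061) m, inside the limits of -0.06 to 0.07 m in x and ±0.11 m in y. They look flat in the last picture. I did not measure their tilt or final height.
- **Jars:** Both read within about 1 mm of their starting positions in the top camera.
- **Other bystanders:** I did not re-measure the beaker, bottle, tip box or timer. The planned paths stayed clear of them.
- **Force:** Wrist force read 2 N or less after every move.
- **Disagreement:** The two cameras differed by up to about 6 mm on cap positions, mostly in x. That is more than the stated 2 mm calibration, but small against the margins.

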